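# Set dry dishes on their kiln setters

### The job

Make the dry clay dishes ready for the kiln: take each of the four dishes off the wooden ware board and set it, mouth up, in the kiln setter of its own outline (round, oval, square, leaf), its foot flat on the setter's floor inside the lip and its shape lined up with the setter's. The dry clay is brittle, so put the dishes down rather than dropping them, and leave the glaze tile and the wooden rib where they lie.

Things in the scene. Friction and masses are not known exactly. Their poses are not given: they have to be found in the camera images.
- dish_round: a round dish, 64 mm across, 34 mm high, hollow, grey dry clay, 120 g, loose, mouth up on the wooden ware board (top 12 mm above the table). Walls 5 mm thick, outside upright from 14 mm up to the rim; foot 8 mm high, 8 mm in from the body all round. Origin: centre of its underside; x and y of no importance, z up.
- dish_oval: an oval dish, 92 x 56 mm, 34 mm high, hollow, grey dry clay, 120 g, loose, mouth up on the wooden ware board (top 12 mm above the table). Walls 5 mm thick, outside upright from 14 mm up to the rim; foot 8 mm high, 8 mm in from the body all round. Origin: centre of its underside; x along its long axis, y across its width, z up.
- dish_square: a square dish with rounded corners, 60 x 60 mm, 34 mm high, hollow, grey dry clay, 120 g, loose, mouth up on the wooden ware board (top 12 mm above the table). Walls 5 mm thick, outside upright from 14 mm up to the rim; foot 8 mm high, 8 mm in from the body all round. Origin: centre of its underside; x and y parallel to its sides, z up.
- dish_leaf: a leaf-shaped (boat-shaped) dish with two pointed ends, 104 x 56 mm, 34 mm high, hollow, grey dry clay, 120 g, loose, mouth up on the wooden ware board (top 12 mm above the table). Walls 5 mm thick, outside upright from 14 mm up to the rim; foot 8 mm high, 8 mm in from the body all round. Origin: centre of its underside; x along its long axis, y across its width, z up.
- setter_round: kiln setter: fixed buff fireclay block on the table, 14 mm high, with a round outline; recess 64 mm across, block 84 mm across. Brown floor 8 mm above the table, lip 6 mm above the floor; the round dish's foot goes inside the lip with 8 mm to spare all round, its body just over the lip. Origin: centre of its underside; x and y of no importance, z up.
- setter_oval: kiln setter: fixed buff fireclay block on the table, 14 mm high, with an oval outline; recess 92 x 56 mm, block 112 x 76 mm. Brown floor 8 mm above the table, lip 6 mm above the floor; the oval dish's foot goes inside the lip with 8 mm to spare all round, its body just over the lip. Origin: centre of its underside; x along its long axis, y across its width, z up.
- setter_square: kiln setter: fixed buff fireclay block on the table, 14 mm high, with a square outline with rounded corners; recess 60 x 60 mm, block 80 x 80 mm. Brown floor 8 mm above the table, lip 6 mm above the floor; the square dish's foot goes inside the lip with 8 mm to spare all round, its body just over the lip. Origin: centre of its underside; x and y parallel to its sides, z up.
- setter_leaf: kiln setter: fixed buff fireclay block on the table, 14 mm high, with a leaf outline with two pointed ends; recess 104 x 56 mm, block 127 x 76 mm. Brown floor 8 mm above the table, lip 6 mm above the floor; the leaf dish's foot goes inside the lip with 8 mm to spare all round, its body just over the lip. Origin: centre of its underside; x along its long axis, y across its width, z up.
- glaze_tile: glaze sample, a white tile 44 x 44 x 7 mm with a teal and a brown stripe, loose on the ware board among the dishes; a bystander. Origin: centre of its underside.
- wooden_rib: wooden potter's rib, a flat brown slip 93 x 45 x 6 mm with round ends, loose on the table among the setters; a bystander. Origin: centre of its underside, x along its length.
Not all that is in view belongs to the job. What is shaped like the dish_square but purple is not meant.

How it is judged:
At the end, for the whole second after the job is handed in: Each dish rests mouth up (within 0.1 rad) in the setter of its own outline: underside within 2.5 mm of the setter's floor, centres within 12 mm, and oval, leaf and square turned within 0.35 rad of the outline (half turns alike, for the square quarter turns alike) (horizontal distance between dish_round and setter_round below 0.012 m and z of dish_round in the frame of setter_round between 0.005 and 0.0105 m and angle between each of dish_round, dish_oval, dish_square, dish_leaf's own z axis and vertical below 0.1 rad and linear speed of each of dish_round, dish_oval, dish_square, dish_leaf below 0.02 m/s and angular speed of each of dish_round, dish_oval, dish_square, dish_leaf below 0.2 rad/s and horizontal distance between dish_oval and setter_oval below 0.012 m and z of dish_oval in the frame of setter_oval between 0.005 and 0.0105 m and angle between the x axis of dish_oval and the x axis of setter_oval, either way round below 0.35 rad and horizontal distance between dish_square and setter_square below 0.012 m and z of dish_square in the frame of setter_square between 0.005 and 0.0105 m and (angle between the x axis of dish_square and the x axis of setter_square, either way round below 0.35 rad or angle between the y axis of dish_square and the x axis of setter_square, either way round below 0.35 rad) and horizontal distance between dish_leaf and setter_leaf below 0.012 m and z of dish_leaf in the frame of setter_leaf between 0.005 and 0.0105 m and angle between the x axis of dish_leaf and the x axis of setter_leaf, either way round below 0.35 rad); the robot touches nothing.
It fails at once if a dish is dropped (it falls freely, untouched by the robot, by more than about 20 mm) ((contact force between dish_round and the arm below 0.02 N and contact force between dish_round and the fingers below 0.02 N and linear speed of dish_round above 0.65 m/s) or (contact force between dish_oval and the arm below 0.02 N and contact force between dish_oval and the fingers below 0.02 N and linear speed of dish_oval above 0.65 m/s) or (contact force between dish_square and the arm below 0.02 N and contact force between dish_square and the fingers below 0.02 N and linear speed of dish_square above 0.65 m/s) or (contact force between dish_leaf and the arm below 0.02 N and contact force between dish_leaf and the fingers below 0.02 N and linear speed of dish_leaf above 0.65 m/s)).
It fails at once if the glaze tile is pushed more than 20 mm from where it lay (distance of glaze_tile from where it was at the start of the episode above 0.02 m).
It fails at once if the wooden rib is pushed more than 20 mm from where it lay (distance of wooden_rib from where it was at the start of the episode above 0.02 m).
It also fails if it takes over 99 s, if anything falls off the work surface, if the arm or the gripper's body presses on something with over 40 N, if the wrist force passes 120 N, or if a joint passes its speed limit or range.

### The arm

A 6-joint arm with a two-finger parallel gripper is mounted at the origin on the work surface. World frame = base frame: x ahead of the robot, y to its left, z up, the work surface at z = 0. Lengths are in m, angles in rad, forces in N, time in s.
With the tool pointing down it reaches from about 0.35 to 0.875 m from the base axis. Payload 15.5 kg.
Tool frame: the origin (TCP) lies midway between the tips of the shut fingers; the grasp point (between the pads) lies 19 mm behind it; z points along the fingers, y is the line along which they close (so a half turn about z gives the same grasp; the last joint's range is limited). The gripper opens to 85 mm and grips with 20 to 120 N. Pads are 22 mm wide; open, the fingers measure 114 mm over their backs; the gripper's body (76 mm by 85 mm) begins 54 mm behind the grasp point. The pads swing forward as they close: fully open they stand 13 mm farther back than shut.
Start: joints at [-1.331, 0.494, 1.345, -0, 1.302, -0.096], TCP at [0.205, -0.59, 0.231] pointing down, gripper open.
Joint ranges: [-2.91, 2.91], [-0.82, 2.16], [0.22, 2.67], [-1.22, 4.37], [0.12, 2.79], [-3.08, 3.08]. Speed limits (rad/s): [1.89, 1.89, 2.57, 3.01, 3.01, 3.01].

### API

Orientations are given as a unit quaternion [x, y, z, w].
In Python, from cell import status, cams, workorder gives the robot as it stands.
- The arm moves only by the shell command python3 -m pendant 'ROWS' [FORCE]. ROWS is JSON, a list that holds one entry, the list of rows, each a list of 7 numbers: the shift along the tool's x, y, z in units of 25 mm (1.0 is 25 mm), then the turn, a rotation vector about the tool's x, y, z in units of 5 degrees (1.0 is 5 degrees), then the opening, from 0 (shut) to 1 (fully open). A call has 1 to 10 rows; each row is the pose to reach, as a shift and turn from the pose commanded when the call began, along the tool's axes at that moment; what a row does not reach only later rows make up. A row lasts 1/8 s, in which the tool goes at most 62.5 mm and 10.7 degrees, less where a joint would pass 70% of its speed; a pose out of reach is approached as far as the arm can. A call with a gripper value outside its range is refused whole. The fingers move at their own pace and stop on an object; FORCE is the grip in N (left out, the last holds). Time passes only in rows, so rows that repeat a pose let the fingers close. It gives the time, the measured TCP pose, the force, the opening and the grip force at its end, in the units of the state.
- status.get_obs(): the state, without advancing time (a new reading comes with each control period).
- cams.grab_frame(name): name is "scene" or "top" or "wrist"; returns the picture (480x640x3 uint8, blue, green, red); there is no depth.
- cams.calibration(name): a dict with "intrinsics" (3x3 intrinsics, pixels), "position" and "attitude" of the camera in the world. Camera axes: x right, y down, z forward; pixel columns grow to the right and rows downward; lengths in m; the calibration is good to about 2 mm. A picture is of the moment at which its call begins: read the wrist's pose just before it. calibration takes no time and is no camera call; for the wrist camera it gives the pose at the moment of the call.
- workorder.close_job(): hands the job in; it is judged then, once.
The state is a dict: "t": time; "joint_positions": joint angles; "qd": joint speeds; "tau": joint torques, N m; "tool_pos": TCP position; "ee_rot": TCP orientation; "ft_force": force on the tool from outside, world axes, zero at the start; "moment": the same for the moment, N m; "finger_gap": finger opening in m; "grip_force": force on a finger pad.
Only numpy, scipy, OpenCV 4.12 (cv2) and the standard library are available. Lean on these libraries where they do the work, as an engineer would, in place of code of your own. Each camera call takes 0.05 s, during which the arm holds its last target. There are 200 camera calls.

## Working session

There is one attempt and no reset: what is moved stays moved. The work goes in short steps, Python scripts to look and compute and a shell command to move; the robot and the scene stay as the last step left them, time stands still between calls to the robot, and variables do not carry over. Pictures are saved under pics/ and viewed, at most 14 in all, crops included, and the job is handed in when it is done.

```bash
mkdir -p pics; ls; python3 - <<'E'
from cell import status,cams
import cv2
o=status.get_obs();print({k:o[k] for k in('t','tool_pos','ee_rot','finger_gap')})
for n in('scene','top'):
    c=cams.calibration(n);print(n,c)
    cv2.imwrite(f'pics/{n}0.png',cams.grab_frame(n))
E
```

```text
pics
{'t': 0.0, 'tool_pos': array([ 0.20526828, -0.58993882,  0.23069644]), 'ee_rot': array([ 9.86020265e-01,  1.66624253e-01, -4.47934074e-05, -6.27074712e-04]), 'finger_gap': 0.08541153545049739}
scene {'intrinsics': array([[548.83263271,   0.        , 317.58660368],
       [  0.        , 548.83263271, 237.51764089],
       [  0.        ,   0.        ,   1.        ]]), 'position': array([ 0.97237029, -0.56837358,  0.99961909]), 'attitude': array([ 0.88094721,  0.34081307, -0.12240224, -0.30462462])}
top {'intrinsics': array([[586.23582026,   0.        , 313.90736213],
       [  0.        , 586.23582026, 236.10190594],
       [  0.        ,   0.        ,   1.        ]]), 'position': array([ 0.23382687, -0.01823073,  1.29281238]), 'attitude': array([-0.70131363,  0.7072764 , -0.06320949,  0.0626406 ])}
```

View pics/top0.png

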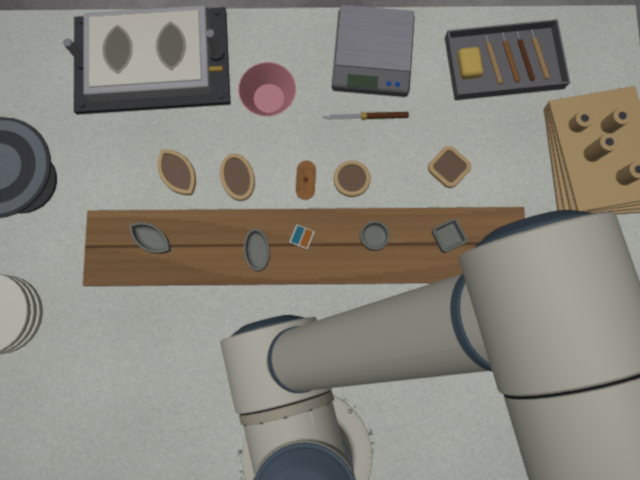

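View pics/scene0.png

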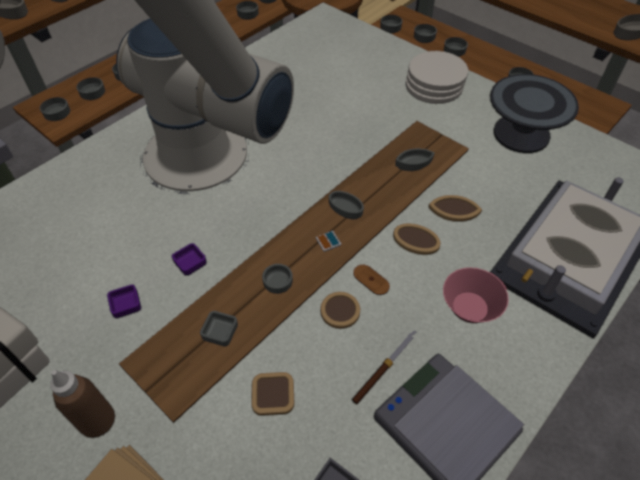

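Top view: dishes leaf (151,238), oval (257,250), round (374,236) and square (450,236) lie on the board. Setters are leaf (177,171), oval (237,176), round (352,178) and square (449,166). The tile is at (302,236) and the rib at (306,180). For the square dish there are three candidates in the scene view: the grey one on the board (219,328) and purple ones (189,259) and (124,301). The grey one on the board fits; purple is excluded.

```bash
cat > h.py <<'E'
import numpy as np,cv2
from cell import status,cams
from scipy.spatial.transform import Rotation as R
def ray(name,uv,z):
    c=cams.calibration(name);uv=np.atleast_2d(uv).astype(float)
    d=np.c_[uv,np.ones(len(uv))]@np.linalg.inv(c['intrinsics']).T
    d=R.from_quat(c['attitude']).apply(d);p=c['position']
    return (p+d*((z-p[2])/d[:,2])[:,None])[:,:2]
def shape(mask,seed,z,name='top'):
    n,l,s,_=cv2.connectedComponentsWithStats(mask)
    ys,xs=np.nonzero(l); k=np.argmin((xs-seed[0])**2+(ys-seed[1])**2)
    m=(l==l[ys[k],xs[k]]).astype(np.uint8)
    ct=max(cv2.findContours(m,cv2.RETR_EXTERNAL,cv2.CHAIN_APPROX_NONE)[0],key=cv2.contourArea)
    w=(ray(name,ct[:,0],z)*1000).astype(np.float32)
    M=cv2.moments(w); c=np.array([M['m10'],M['m01']])/M['m00']
    pc=.5*np.degrees(np.arctan2(2*M['mu11'],M['mu20']-M['mu02']))
    r=cv2.minAreaRect(w)
    return c.round(1),round(pc,1),np.round(r[1],1),round(r[2],1),ct
def go(x,y,z,yaw=None,sym=180):
    """units for a move to x,y,z (mm); yaw deg = world heading of tool x, modulo sym"""
    o=status.get_obs();r=R.from_quat(o['ee_rot']);m=r.as_matrix()
    cur=np.degrees(np.arctan2(m[1,0],m[0,0]))
    d=r.inv().apply(np.array([x,y,z])/1000-o['tool_pos'])/.025
    t=0 if yaw is None else (yaw-cur+sym/2)%sym-sym/2
    j=np.degrees(o['joint_positions'][5])
    print('shift',d.round(2),'turn',round(-t/5,2),'cur yaw',cur.round(1),'j6',j.round(0),'tcp',(o['tool_pos']*1000).round(1),'gap',round(o['finger_gap']*1000,1),'grip',o['grip_force'],'t',o['t'])
E
python3 - <<'E'
from h import *
im=cv2.imread('pics/top0.png');hsv=cv2.cvtColor(im,cv2.COLOR_BGR2HSV)
for p in[(110,220),(374,226),(151,238),(330,200),(352,178),(352,162),(336,178)]:print(p,hsv[p[1],p[0]])
sat=(hsv[...,1]>60).astype(np.uint8)*255
d=(hsv[...,1]<80).astype(np.uint8)*255
out=im.copy()
for n,s in dict(leaf=(177,171),oval=(237,176),round=(352,178),square=(449,166)).items():
    a=shape(sat,s,.014);print('setter',n,a[:4]);cv2.drawContours(out,[a[4]],-1,(0,255,0),1)
for n,s in dict(leaf=(151,238),oval=(257,250),round=(374,236),square=(450,236)).items():
    a=shape(d,s,.046);print('dish',n,a[:4]);cv2.drawContours(out,[a[4]],-1,(0,0,255),1)
crop=out[140:290,80:500]
cv2.imwrite('pics/chk.png',cv2.resize(crop,(798,285),interpolation=cv2.INTER_CUBIC))
sc=cv2.imread('pics/scene0.png')[220:360,90:310];cv2.imwrite('pics/sq.png',cv2.resize(sc,(660,420),interpolation=cv2.INTER_CUBIC))
E
```

```text
(110, 220) [ 15 119 109]
(374, 226) [48 14 92]
(151, 238) [ 48  12 109]
(330, 200) [ 40   9 162]
(352, 178) [12 80 96]
(352, 162) [ 18  93 156]
(336, 178) [ 18  93 156]
setter leaf (array([614.9, 289.7]), np.float64(34.0), array([120.6,  73.4]), 44.9)
setter oval (array([602.5, 152.4]), np.float64(16.6), array([109.2,  73.5]), 26.1)
setter round (array([ 596.5, -106.1]), np.float64(-17.8), array([79.1, 81.8]), 89.2)
setter square (array([ 622. , -327.7]), np.float64(-43.4), array([77.5, 81. ]), 46.4)
dish leaf (array([459. , 335.7]), np.float64(57.3), array([104.4,  56.6]), 63.1)
dish oval (array([430.4, 104.3]), np.float64(6.7), array([89.6, 56.1]), 0.3)
dish round (array([ 459.7, -150.9]), np.float64(-38.6), array([62.7, 65.5]), 44.3)
dish square (array([ 458.4, -312.3]), np.float64(-58.9), array([60.8, 64.3]), 24.4)
```

View pics/chk.png

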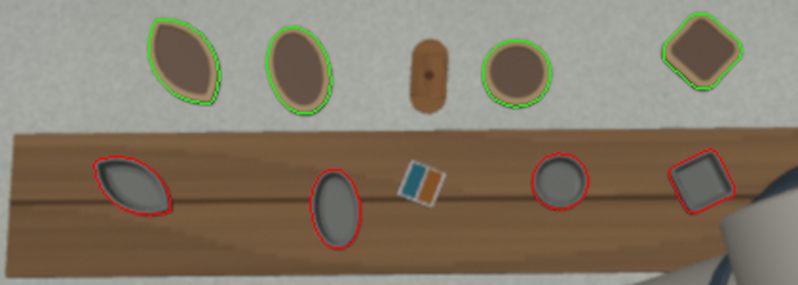

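View pics/sq.png

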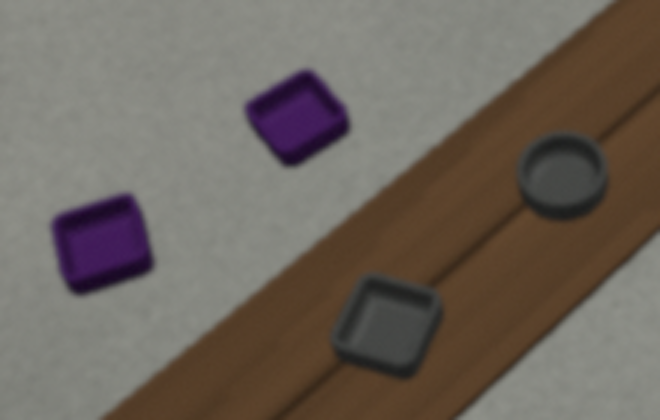

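Crop and contours agree with the description: sizes match (round 64, oval 90x56, square 60, leaf 104x56) and the grey square is on the board, with the purple ones on the table. Starting with the square.

```bash
python3 -c "
from h import *
go(460.2,-314.7,100,24.4,90)"
```

```text
shift [13.25 -7.04  5.24] turn -1.04 cur yaw 19.2 j6 -5.0 tcp [ 205.3 -590.   230.8] gap 85.1 grip 0.0 t 0.1
```

```bash
P='[13.25,-7.04,5.24,0,0,-1.04,1]'; python3 -m pendant '[[[13.25,-7.04,5.24,0,0,-1.04,1],[13.25,-7.04,5.24,0,0,-1.04,1],[13.25,-7.04,5.24,0,0,-1.04,1],[13.25,-7.04,5.24,0,0,-1.04,1],[13.25,-7.04,5.24,0,0,-1.04,1],[13.25,-7.04,5.24,0,0,-1.04,1],[13.25,-7.04,5.24,0,0,-1.04,1],[13.25,-7.04,5.24,0,0,-1.04,1],[13.25,-7.04,5.24,0,0,-1.04,1],[13.25,-7.04,5.24,0,0,-1.04,1]]]' 40; python3 - <<'E'
from h import *
go(460.2,-314.7,17,24.4,90)
f=cams.grab_frame('wrist');cv2.imwrite('pics/w1.png',f)
E
```

```text
t: 1.35
tool_pos: [0.4599, -0.3162, 0.1006]
ee_rot: [0.978, 0.211, 0.0, 0.0]
ft_force: [-0.5, -0.4, -0.2]
finger_gap: 0.0857
grip_force: 0.0
shift [ 0.04 -0.05  3.35] turn -0.02 cur yaw 24.3 j6 25.0 tcp [ 459.9 -316.2  100.6] gap 85.7 grip 0.0 t 1.35
```

View pics/w1.png

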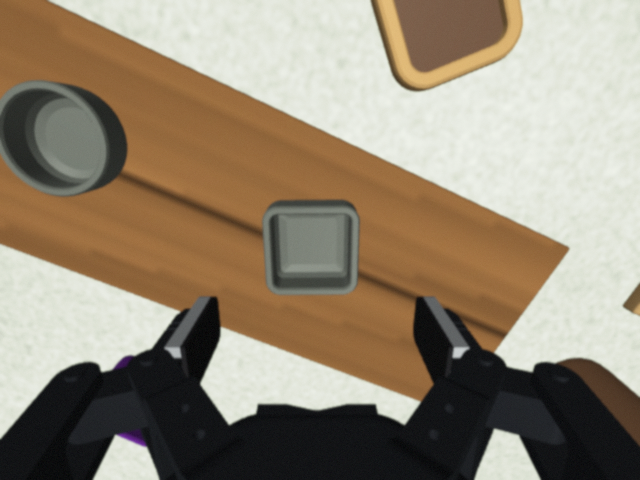

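Wrist view: the grey square dish is centred near (311,247) between the fingers and square to them. The round dish is at (63,137). I check its position by casting a ray onto the rim plane, then descend.

```bash
python3 -c "
from h import *
print(ray('wrist',[(265,202),(357,202),(357,293),(265,293),(311,247.5)],.046)*1000)"
python3 -m pendant '[[[0,-0.05,1,0,0,0,1],[0,-0.05,2,0,0,0,1],[0,-0.05,3,0,0,0,1],[0,-0.05,3.3,0,0,0,1],[0,-0.05,3.3,0,0,0,1]]]'
```

```text
[[ 479.95786815 -275.86587467]
 [ 502.70104187 -326.1239313 ]
 [ 448.06428899 -353.3616469 ]
 [ 423.17535467 -298.37081176]
 [ 464.72792302 -312.87195519]]
t: 2.02
tool_pos: [0.4597, -0.3144, 0.0179]
ee_rot: [0.978, 0.211, -0.0, -0.0]
ft_force: [0.4, 0.5, 0.1]
finger_gap: 0.0854
grip_force: 0.0
```

```bash
python3 -m pendant '[[[0,0,0,0,0,0,0],[0,0,0,0,0,0,0],[0,0,0,0,0,0,0],[0,0,0,0,0,0,0],[0,0,0,0,0,0,0],[0,0,0,0,0,0,0]]]' 40; python3 -m pendant '[[[0,0,-0.7,0,0,0,0],[0,0,-1.6,0,0,0,0],[0,0,-2.6,0,0,0,0],[0,0,-2.6,0,0,0,0]]]'; python3 - <<'E'
from h import *
go(624,-329.5,60,46.4,90)
cv2.imwrite('pics/w2.png',cams.grab_frame('wrist'))
E
```

```text
t: 2.78
tool_pos: [0.4602, -0.3144, 0.0188]
ee_rot: [0.977, 0.211, 0.0, 0.001]
ft_force: [-1.7, -0.1, 8.3]
finger_gap: 0.0593
grip_force: 42.5
t: 3.28
tool_pos: [0.4609, -0.3149, 0.0855]
ee_rot: [0.977, 0.211, 0.001, 0.002]
ft_force: [0.1, -0.0, -1.9]
finger_gap: 0.0592
grip_force: 44.5
shift [5.7  3.22 1.04] turn -4.4 cur yaw 24.4 j6 25.0 tcp [ 460.9 -314.9   85.5] gap 59.2 grip 44.530720710754395 t 3.275
```

View pics/w2.png

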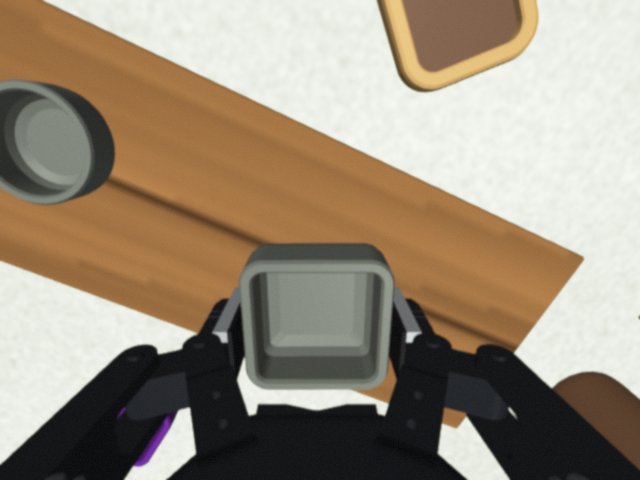

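```bash
python3 -m pendant '[[[2,1.1,0.3,0,0,-1.5,0],[4,2.2,0.6,0,0,-3,0],[5.7,3.2,1,0,0,-4.4,0],[5.7,3.2,1,0,0,-4.4,0],[5.7,3.2,1,0,0,-4.4,0],[5.7,3.2,1,0,0,-4.4,0]]]'; python3 - <<'E'
from h import *
go(624,-329.5,15.5,46.4,90)
cv2.imwrite('pics/w3.png',cams.grab_frame('wrist'))
E
```

```text
t: 4.08
tool_pos: [0.6216, -0.3281, 0.0578]
ee_rot: [0.919, 0.393, -0.0, -0.0]
ft_force: [0.1, -0.4, -1.4]
finger_gap: 0.0592
grip_force: 44.5
shift [0.02 0.11 1.69] turn -0.02 cur yaw 46.3 j6 11.0 tcp [ 621.6 -328.1   57.8] gap 59.2 grip 44.49675142765045 t 4.075
```

View pics/w3.png

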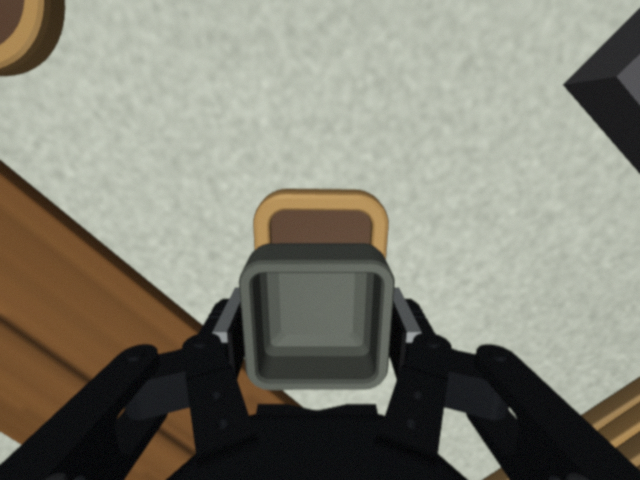

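The square dish is held level over its aligned setter (setter centre u≈321, dish u≈316). I lower it gently.

```bash
python3 -m pendant '[[[0,0.1,0.6,0,0,0,0],[0,0.1,1.1,0,0,0,0],[0,0.1,1.4,0,0,0,0],[0,0.1,1.55,0,0,0,0],[0,0.1,1.65,0,0,0,0],[0,0.1,1.7,0,0,0,0],[0,0.1,1.7,0,0,0,0]]]'
```

```text
t: 5.0
tool_pos: [0.6246, -0.3299, 0.0154]
ee_rot: [0.919, 0.394, 0.0, 0.0]
ft_force: [0.5, -0.6, -1.7]
finger_gap: 0.0592
grip_force: 44.5
```

```bash
python3 -m pendant '[[[0,0,0.04,0,0,0,0],[0,0,0.04,0,0,0,0]]]';python3 -m pendant '[[[0,0,0.04,0,0,0,0],[0,0,0.04,0,0,0,0]]]'
```

```text
t: 5.25
tool_pos: [0.6247, -0.33, 0.0149]
ee_rot: [0.919, 0.394, 0.0, 0.0]
ft_force: [-0.8, 0.7, 3.7]
finger_gap: 0.0588
grip_force: 45.2
t: 5.5
tool_pos: [0.6247, -0.33, 0.0148]
ee_rot: [0.919, 0.394, 0.0, 0.0]
ft_force: [-5.5, 3.8, 18.0]
finger_gap: 0.0593
grip_force: 46.8
```

Seated. I release, retreat, and work out the round dish.

```bash
python3 -m pendant '[[[0,0,-0.05,0,0,0,0.7],[0,0,-0.05,0,0,0,1],[0,0,-0.05,0,0,0,1],[0,0,-0.05,0,0,0,1],[0,0,-1,0,0,0,1],[0,0,-2.2,0,0,0,1],[0,0,-3.4,0,0,0,1],[0,0,-3.4,0,0,0,1],[0,0,-3.4,0,0,0,1]]]'; python3 - <<'E'
from h import *
print((ray('wrist',[(320,240)],.04)*1000).round())
go(461.5,-152,90)
E
```

```text
t: 6.62
tool_pos: [0.6242, -0.3296, 0.0977]
ee_rot: [0.919, 0.394, -0.0, -0.0]
ft_force: [-0.1, 0.2, -0.7]
finger_gap: 0.0852
grip_force: 0.0
[[ 633. -326.]]
shift [ 0.66 -9.61  0.31] turn 0.0 cur yaw 46.4 j6 11.0 tcp [ 624.2 -329.6   97.7] gap 85.2 grip 0.0 t 6.625
```

```bash
python3 -m pendant '[[[0.7,-9.6,0.3,0,0,0,1],[0.7,-9.6,0.3,0,0,0,1],[0.7,-9.6,0.3,0,0,0,1],[0.7,-9.6,0.3,0,0,0,1],[0.7,-9.6,0.3,0,0,0,1],[0.7,-9.6,0.3,0,0,0,1]]]'; python3 - <<'E'
from h import *
f=cams.grab_frame('wrist');cv2.imwrite('pics/w4.png',f)
go(461.5,-152,17)
h=cv2.cvtColor(f,cv2.COLOR_BGR2HSV)
m=((h[...,1]<70)&(h[...,2]>40)&(h[...,2]<190)).astype(np.uint8)*255
m[300:]=0
a=shape(m,(315,245),.046,'wrist');print(a[:3])
E
```

```text
t: 7.38
tool_pos: [0.4631, -0.1517, 0.0904]
ee_rot: [0.919, 0.394, -0.0, -0.0]
ft_force: [-0.2, -0.4, 0.9]
finger_gap: 0.0855
grip_force: 0.0
shift [-0.05 -0.07  2.94] turn 0.0 cur yaw 46.4 j6 18.0 tcp [ 463.6 -152.2   90.5] gap 85.6 grip 0.0 t 7.425
(array([ 465.5, -150.3]), np.float64(-26.7), array([60.9, 62.9]))
```

View pics/w4.png

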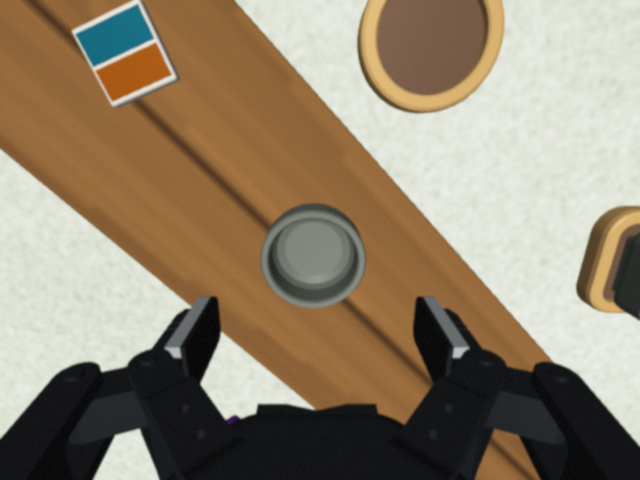

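The round dish is at (314,255), between the fingers; tile, setters and neighbours are clear.

```bash
python3 -m pendant '[[[0.05,0,1,0,0,0,1],[0.05,0,2,0,0,0,1],[0.05,0,2.9,0,0,0,1],[0.05,0,2.9,0,0,0,1],[0.05,0,2.9,0,0,0,0],[0.05,0,2.9,0,0,0,0],[0.05,0,2.9,0,0,0,0],[0.05,0,2.9,0,0,0,0],[0.05,0,2.9,0,0,0,0],[0.05,0,2.9,0,0,0,0]]]'; python3 -m pendant '[[[0,0,-0.7,0,0,0,0],[0,0,-1.6,0,0,0,0],[0,0,-2.6,0,0,0,0],[0,0,-2.6,0,0,0,0]]]'; python3 -c "
from h import *
go(598.5,-106.6,60)"
```

```text
t: 8.68
tool_pos: [0.4642, -0.1511, 0.0193]
ee_rot: [0.919, 0.394, 0.001, 0.001]
ft_force: [-2.9, -1.3, 7.7]
finger_gap: 0.0627
grip_force: 42.9
t: 9.18
tool_pos: [0.4649, -0.1513, 0.0852]
ee_rot: [0.919, 0.394, 0.001, 0.002]
ft_force: [-0.2, 0.2, -2.4]
finger_gap: 0.0622
grip_force: 44.8
shift [4.98 2.63 1.02] turn 0.0 cur yaw 46.4 j6 19.0 tcp [ 464.9 -151.3   85.2] gap 62.2 grip 44.8116734996438 t 9.175
```

```bash
python3 -m pendant '[[[2.5,1.3,0.3,0,0,0,0],[5,2.65,0.8,0,0,0,0],[5,2.65,1,0,0,0,0],[5,2.65,1,0,0,0,0],[5,2.65,1,0,0,0,0]]]'; python3 - <<'E'
from h import *
go(598.5,-106.6,16)
cv2.imwrite('pics/w5.png',cams.grab_frame('wrist'))
E
```

```text
t: 9.8
tool_pos: [0.5965, -0.1062, 0.058]
ee_rot: [0.919, 0.394, -0.001, -0.0]
ft_force: [-0.1, -0.4, -1.1]
finger_gap: 0.0623
grip_force: 44.7
shift [0.05 0.07 1.68] turn 0.0 cur yaw 46.4 j6 28.0 tcp [ 596.5 -106.2   58. ] gap 62.3 grip 44.736612271517515 t 9.8
```

View pics/w5.png

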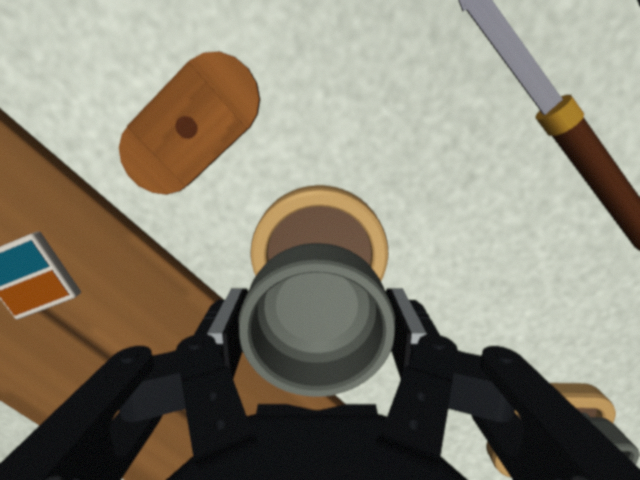

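Round dish over its setter (setter centre u≈319, dish u≈317), rib well clear; lowering.

```bash
python3 -m pendant '[[[0.05,0.05,0.6,0,0,0,0],[0.05,0.05,1.1,0,0,0,0],[0.05,0.05,1.4,0,0,0,0],[0.05,0.05,1.55,0,0,0,0],[0.05,0.05,1.63,0,0,0,0],[0.05,0.05,1.67,0,0,0,0],[0.05,0.05,1.67,0,0,0,0]]]';python3 -m pendant '[[[0,0,0.04,0,0,0,0],[0,0,0.04,0,0,0,0]]]';python3 -m pendant '[[[0,0,0.04,0,0,0,0],[0,0,0.04,0,0,0,0]]]'
```

```text
t: 10.72
tool_pos: [0.5998, -0.1059, 0.0167]
ee_rot: [0.919, 0.394, 0.0, 0.0]
ft_force: [-0.6, 0.6, -0.6]
finger_gap: 0.0622
grip_force: 44.8
t: 10.98
tool_pos: [0.5996, -0.1059, 0.0155]
ee_rot: [0.919, 0.394, 0.0, -0.0]
ft_force: [0.6, -0.0, -0.7]
finger_gap: 0.0622
grip_force: 44.8
t: 11.22
tool_pos: [0.5997, -0.1059, 0.0153]
ee_rot: [0.919, 0.394, 0.0, 0.0]
ft_force: [-4.7, 1.3, 13.5]
finger_gap: 0.0622
grip_force: 46.1
```

```bash
python3 -m pendant '[[[0,0,-0.05,0,0,0,0.7],[0,0,-0.05,0,0,0,1],[0,0,-0.05,0,0,0,1],[0,0,-0.05,0,0,0,1],[0,0,-1,0,0,0,1],[0,0,-2.2,0,0,0,1],[0,0,-3.4,0,0,0,1],[0,0,-3.4,0,0,0,1],[0,0,-3.4,0,0,0,1]]]'; python3 - <<'E'
from h import *
go(433,105,95,6.7)
E
```

```text
t: 12.35
tool_pos: [0.5993, -0.1058, 0.099]
ee_rot: [0.919, 0.394, -0.0, -0.0]
ft_force: [-0.6, -0.5, 0.1]
finger_gap: 0.0854
grip_force: 0.0
shift [  1.52 -10.63   0.17] turn 7.94 cur yaw 46.4 j6 28.0 tcp [ 599.3 -105.8   99. ] gap 85.4 grip 0.0 t 12.35
```

```bash
python3 -m pendant '[[[1.5,-10.6,0.2,0,0,2,1],[1.5,-10.6,0.2,0,0,4,1],[1.5,-10.6,0.2,0,0,6,1],[1.5,-10.6,0.2,0,0,7.95,1],[1.5,-10.6,0.2,0,0,7.95,1],[1.5,-10.6,0.2,0,0,7.95,1],[1.5,-10.6,0.2,0,0,7.95,1]]]'; python3 - <<'E'
from h import *
f=cams.grab_frame('wrist');cv2.imwrite('pics/w6.png',f)
h=cv2.cvtColor(f,cv2.COLOR_BGR2HSV)
m=((h[...,1]<70)&(h[...,2]>40)&(h[...,2]<190)).astype(np.uint8)*255
m[330:]=0
a=shape(m,(315,245),.046,'wrist');print(a[:4])
go(433,105,17,6.7)
E
```

```text
t: 13.22
tool_pos: [0.4343, 0.1036, 0.0942]
ee_rot: [0.998, 0.058, -0.0, 0.0]
ft_force: [-0.6, -0.6, 0.4]
finger_gap: 0.085
grip_force: 0.0
(array([434.7, 103.9]), np.float64(5.9), array([93.2, 54.7]), 4.1)
shift [-0.05 -0.07  3.09] turn -0.02 cur yaw 6.6 j6 89.0 tcp [434.4 103.4  94.2] gap 85.5 grip 0.0 t 13.275
```

View pics/w6.png

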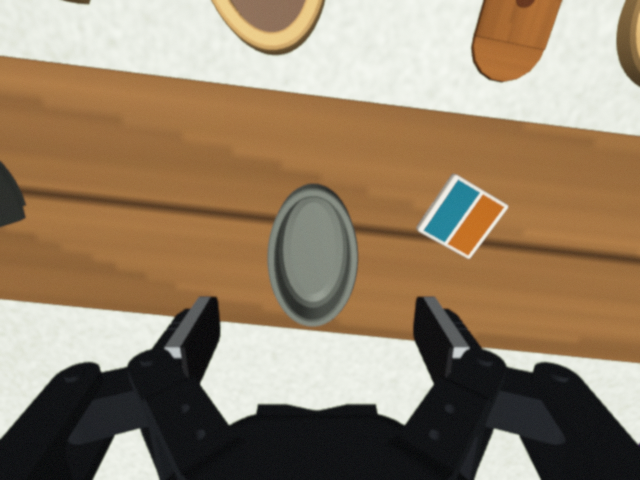

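The oval is at (313,254), aligned with the tool (wrist measure 434.7,103.9, 93x55 mm), and the tile is clear of the right finger. Grasp.

```bash
python3 -m pendant '[[[0,0,1,0,0,0,1],[0,0,2,0,0,0,1],[0,0,3,0,0,0,1],[0,0,3.05,0,0,0,1],[0,0,3.05,0,0,0,0],[0,0,3.05,0,0,0,0],[0,0,3.05,0,0,0,0],[0,0,3.05,0,0,0,0],[0,0,3.05,0,0,0,0],[0,0,3.05,0,0,0,0]]]'; python3 -m pendant '[[[0,0,-0.7,0,0,0,0],[0,0,-1.6,0,0,0,0],[0,0,-2.6,0,0,0,0],[0,0,-2.6,0,0,0,0]]]'; python3 -c "
from h import *
go(604.5,153.3,60,16.6)"
```

```text
t: 14.52
tool_pos: [0.4343, 0.104, 0.0192]
ee_rot: [0.998, 0.058, 0.001, 0.0]
ft_force: [-0.1, -2.7, 7.4]
finger_gap: 0.0539
grip_force: 42.0
t: 15.02
tool_pos: [0.4348, 0.1042, 0.0851]
ee_rot: [0.998, 0.058, 0.002, -0.0]
ft_force: [-0.4, -0.1, -1.8]
finger_gap: 0.0542
grip_force: 43.6
shift [ 6.96 -1.17  1.03] turn -1.99 cur yaw 6.6 j6 89.0 tcp [434.8 104.2  85.1] gap 54.2 grip 43.63725136499852 t 15.025
```

```bash
python3 -m pendant '[[[2.3,-0.4,0.3,0,0,-1,0],[4.7,-0.8,0.6,0,0,-2,0],[7,-1.2,1,0,0,-2,0],[7,-1.2,1,0,0,-2,0],[7,-1.2,1,0,0,-2,0],[7,-1.2,1,0,0,-2,0]]]'; python3 - <<'E'
from h import *
go(604.5,153.3,16,16.6)
cv2.imwrite('pics/w7.png',cams.grab_frame('wrist'))
E
```

```text
t: 15.78
tool_pos: [0.6028, 0.1538, 0.0581]
ee_rot: [0.989, 0.145, -0.001, 0.0]
ft_force: [0.5, 0.1, -1.9]
finger_gap: 0.0542
grip_force: 43.4
shift [0.06 0.04 1.68] turn 0.01 cur yaw 16.6 j6 82.0 tcp [602.8 153.8  58.1] gap 54.2 grip 43.436135791707784 t 15.775
```

View pics/w7.png

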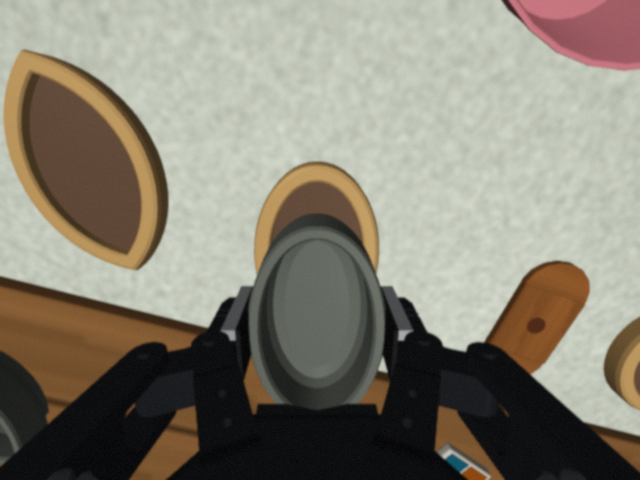

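The oval dish is over and aligned with its setter (setter axis u≈317, dish u≈317); lowering.

```bash
python3 -m pendant '[[[0.05,0,0.6,0,0,0,0],[0.05,0,1.1,0,0,0,0],[0.05,0,1.4,0,0,0,0],[0.05,0,1.55,0,0,0,0],[0.05,0,1.63,0,0,0,0],[0.05,0,1.67,0,0,0,0],[0.05,0,1.67,0,0,0,0]]]';python3 -m pendant '[[[0,0,0.04,0,0,0,0],[0,0,0.04,0,0,0,0]]]';python3 -m pendant '[[[0,0,0.04,0,0,0,0],[0,0,0.04,0,0,0,0]]]'
```

```text
t: 16.7
tool_pos: [0.6053, 0.1545, 0.0167]
ee_rot: [0.989, 0.145, 0.0, -0.0]
ft_force: [1.0, -0.1, -0.7]
finger_gap: 0.054
grip_force: 43.5
t: 16.95
tool_pos: [0.6052, 0.1544, 0.0156]
ee_rot: [0.989, 0.145, 0.0, 0.0]
ft_force: [-0.6, -0.5, -0.8]
finger_gap: 0.0539
grip_force: 43.5
t: 17.2
tool_pos: [0.6053, 0.1545, 0.0153]
ee_rot: [0.989, 0.145, 0.0, -0.0]
ft_force: [-3.4, -1.4, 11.5]
finger_gap: 0.0543
grip_force: 45.0
```

```bash
python3 -m pendant '[[[0,0,-0.05,0,0,0,0.7],[0,0,-0.05,0,0,0,1],[0,0,-0.05,0,0,0,1],[0,0,-0.05,0,0,0,1],[0,0,-1,0,0,0,1],[0,0,-2.2,0,0,0,1],[0,0,-3.4,0,0,0,1],[0,0,-3.4,0,0,0,1],[0,0,-3.4,0,0,0,1]]]'; python3 - <<'E'
from h import *
go(462,337,95,57.3)
E
```

```text
t: 18.32
tool_pos: [0.6049, 0.1544, 0.099]
ee_rot: [0.989, 0.145, -0.0, 0.0]
ft_force: [-0.0, -0.1, -0.7]
finger_gap: 0.0854
grip_force: 0.0
shift [-3.39 -8.63  0.16] turn -8.13 cur yaw 16.6 j6 82.0 tcp [604.9 154.4  99. ] gap 85.4 grip 0.0 t 18.325
```

```bash
python3 -m pendant '[[[-3.4,-8.6,0.15,0,0,-2,1],[-3.4,-8.6,0.15,0,0,-4,1],[-3.4,-8.6,0.15,0,0,-6,1],[-3.4,-8.6,0.15,0,0,-8.1,1],[-3.4,-8.6,0.15,0,0,-8.1,1],[-3.4,-8.6,0.15,0,0,-8.1,1],[-3.4,-8.6,0.15,0,0,-8.1,1]]]'; python3 - <<'E'
from h import *
f=cams.grab_frame('wrist');cv2.imwrite('pics/w8.png',f)
h=cv2.cvtColor(f,cv2.COLOR_BGR2HSV)
m=((h[...,1]<70)&(h[...,2]>40)&(h[...,2]<190)).astype(np.uint8)*255
m[345:]=0
a=shape(m,(315,245),.046,'wrist');print(a[:4])
go(462,337,17,57.3)
E
```

```text
t: 19.2
tool_pos: [0.4628, 0.3353, 0.0954]
ee_rot: [0.879, 0.477, -0.0, 0.0]
ft_force: [-0.2, -1.0, 0.5]
finger_gap: 0.0857
grip_force: 0.0
(array([462.4, 337.2]), np.float64(57.0), array([103.1,  54.8]), 59.1)
shift [ 0.04 -0.07  3.14] turn -0.06 cur yaw 57.0 j6 63.0 tcp [462.8 335.3  95.5] gap 85.2 grip 0.0 t 19.25
```

View pics/w8.png

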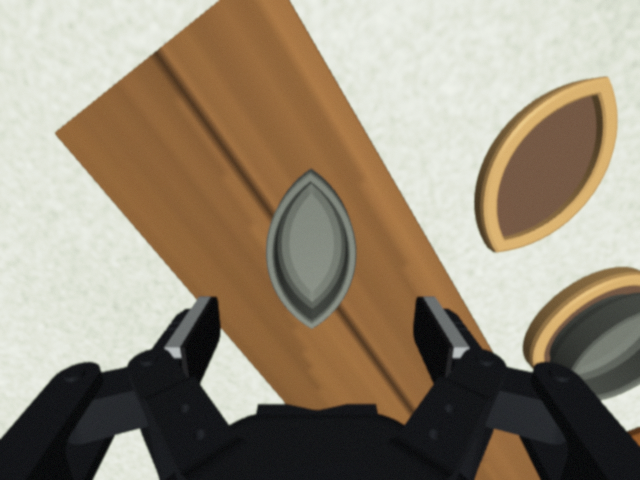

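The leaf dish is at (311,248), aligned (462.4,337.2, 57°, 103x55 mm), and the oval sits in its setter at the right. Grasp.

```bash
python3 -m pendant '[[[0.05,-0.05,1,0,0,0,1],[0.05,-0.05,2,0,0,0,1],[0.05,-0.05,3,0,0,0,1],[0.05,-0.05,3.1,0,0,0,1],[0.05,-0.05,3.1,0,0,0,0],[0.05,-0.05,3.1,0,0,0,0],[0.05,-0.05,3.1,0,0,0,0],[0.05,-0.05,3.1,0,0,0,0],[0.05,-0.05,3.1,0,0,0,0],[0.05,-0.05,3.1,0,0,0,0]]]'; python3 -m pendant '[[[0,0,-0.7,0,0,0,0],[0,0,-1.6,0,0,0,0],[0,0,-2.6,0,0,0,0],[0,0,-2.6,0,0,0,0]]]'; python3 -c "
from h import *
go(617,291,60,34)"
```

```text
t: 20.5
tool_pos: [0.4625, 0.338, 0.0194]
ee_rot: [0.878, 0.478, 0.001, 0.0]
ft_force: [-0.2, -2.2, 5.9]
finger_gap: 0.0539
grip_force: 43.0
t: 21.0
tool_pos: [0.4631, 0.3386, 0.0861]
ee_rot: [0.878, 0.478, 0.002, -0.0]
ft_force: [0.6, -0.2, -1.3]
finger_gap: 0.0536
grip_force: 42.9
shift [1.74 6.2  1.06] turn 4.63 cur yaw 57.1 j6 63.0 tcp [463.1 338.6  86.1] gap 53.6 grip 42.857535261427984 t 21.0
```

```bash
python3 -m pendant '[[[0.6,2,0.3,0,0,1.5,0],[1.2,4.1,0.6,0,0,3.1,0],[1.75,6.2,1,0,0,4.6,0],[1.75,6.2,1,0,0,4.6,0],[1.75,6.2,1,0,0,4.6,0],[1.75,6.2,1,0,0,4.6,0]]]'; python3 - <<'E'
from h import *
go(617,291,16,34)
cv2.imwrite('pics/w9.png',cams.grab_frame('wrist'))
E
```

```text
t: 21.75
tool_pos: [0.6148, 0.2909, 0.0584]
ee_rot: [0.956, 0.294, -0.0, -0.0]
ft_force: [0.0, 0.4, -1.1]
finger_gap: 0.0535
grip_force: 42.9
shift [0.08 0.05 1.7 ] turn 0.04 cur yaw 34.2 j6 76.0 tcp [614.8 290.9  58.4] gap 53.5 grip 42.88907580426894 t 21.75
```

View pics/w9.png

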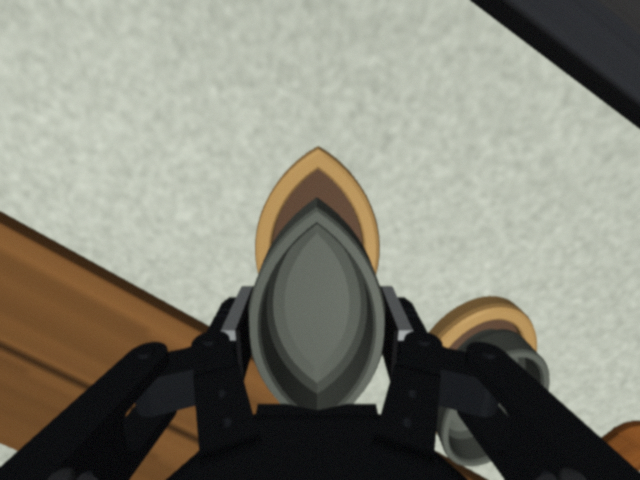

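The leaf dish is aligned with its setter (tips at u≈318 and 317); lowering.

```bash
python3 -m pendant '[[[0.05,0,0.6,0,0,0,0],[0.05,0,1.1,0,0,0,0],[0.05,0,1.4,0,0,0,0],[0.05,0,1.55,0,0,0,0],[0.05,0,1.64,0,0,0,0],[0.05,0,1.69,0,0,0,0],[0.05,0,1.69,0,0,0,0]]]';python3 -m pendant '[[[0,0,0.04,0,0,0,0],[0,0,0.04,0,0,0,0]]]';python3 -m pendant '[[[0,0,0.04,0,0,0,0],[0,0,0.04,0,0,0,0]]]'
```

```text
t: 22.68
tool_pos: [0.6169, 0.2912, 0.0162]
ee_rot: [0.956, 0.293, 0.0, -0.0]
ft_force: [0.1, 0.4, -1.8]
finger_gap: 0.0539
grip_force: 42.9
t: 22.92
tool_pos: [0.617, 0.2912, 0.0155]
ee_rot: [0.956, 0.293, 0.0, -0.0]
ft_force: [-0.3, -0.6, 4.6]
finger_gap: 0.0542
grip_force: 43.5
t: 23.18
tool_pos: [0.6171, 0.2913, 0.0154]
ee_rot: [0.956, 0.293, 0.0, -0.0]
ft_force: [-6.1, -3.8, 19.5]
finger_gap: 0.054
grip_force: 45.3
```

Seated. I release, go up, and back away from the line of the setters to check from above.

```bash
python3 -m pendant '[[[0,0,-0.05,0,0,0,0.7],[0,0,-0.05,0,0,0,1],[0,0,-0.05,0,0,0,1],[0,0,-0.05,0,0,0,1],[0,0,-1,0,0,0,1],[0,0,-2.2,0,0,0,1],[0,0,-3.4,0,0,0,1],[0,0,-4.6,0,0,0,1],[0,0,-6,0,0,0,1],[0,0,-6,0,0,0,1]]]'; python3 -m pendant '[[[-6,-4,-2,0,0,0,1],[-6,-4,-2,0,0,0,1],[-6,-4,-2,0,0,0,1],[-6,-4,-2,0,0,0,1],[-6,-4,-2,0,0,0,1],[-6,-4,-2,0,0,0,1]]]';  python3 - <<'E'
from h import *
im=cams.grab_frame('top');s=cams.grab_frame('scene')
a=cv2.resize(im[130:290,80:500],(798,304),interpolation=cv2.INTER_CUBIC)
b=cv2.resize(s[180:420,230:560],(402,292),interpolation=cv2.INTER_CUBIC)
o=np.zeros((596,798,3),np.uint8);o[:304]=a;o[304:,:402]=b
cv2.imwrite('pics/fin.png',o)
hsv=cv2.cvtColor(im,cv2.COLOR_BGR2HSV)
m=((hsv[...,1]<60)&(hsv[...,2]<135)).astype(np.uint8)*255
for n,p in dict(leaf=(175,168),oval=(236,174),round=(351,175),square=(449,163)).items():print(n,shape(m,p,.042)[:4])
E
```

```text
t: 24.42
tool_pos: [0.6182, 0.2917, 0.1669]
ee_rot: [0.956, 0.293, 0.002, -0.0]
ft_force: [0.2, -0.4, -0.1]
finger_gap: 0.0854
grip_force: 0.0
t: 25.18
tool_pos: [0.4374, 0.2897, 0.2134]
ee_rot: [0.956, 0.293, -0.0, 0.0]
ft_force: [0.4, -0.3, -0.2]
finger_gap: 0.0854
grip_force: 0.0
leaf (array([613.5, 288. ]), np.float64(34.4), array([103.4,  54.6]), 44.5)
oval (array([601. , 151.8]), np.float64(17.2), array([94.5, 54.3]), 18.8)
round (array([ 595.9, -107.5]), np.float64(-26.7), array([62. , 64.2]), 89.1)
square (array([ 621.6, -328.4]), np.float64(-43.7), array([58.4, 66. ]), 47.0)
```

View pics/fin.png

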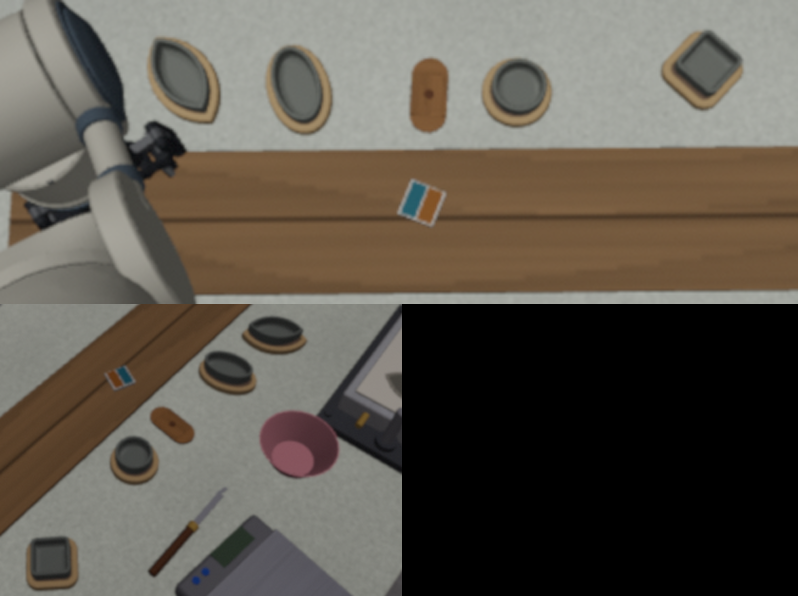

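All four dishes sit level in their own setters. Centres are within about 3 mm of the setters measured the same way, and the angles match within 1°. The tile and rib have not moved, and the robot is clear.

```bash
python3 -c "
from cell import workorder
print(workorder.close_job())"
```

```text
the job is handed in; nothing more can be done
None
```

The job is handed in: all four dishes sit mouth up and lined up in their own setters, the glaze tile and rib are where they lay, and the clock was at about 25 s; no verdict came back.

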